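# Start the cube timer by tipping its blue face up

### The arm

A 6-joint arm with a two-finger parallel gripper is mounted at the origin on a cart in front of the work surface, level with it; the furniture and walls round the work are solid. World frame = base frame: x ahead of the robot, y to its left, z up, the work surface at z = 0. Lengths are in m, angles in degrees, forces in N, time in s.
With the tool pointing down it reaches from about 0.325 to 0.85 m from the base axis. Payload 15.5 kg.
Tool frame: the origin (TCP) lies midway between the tips of the shut fingers; the grasp point (between the pads) lies 19 mm behind it; z points along the fingers, y is the line along which they close (so a half turn about z gives the same grasp; the last joint's range is limited). The gripper opens to 91 mm and grips with 3 to 60 N. Pads are 32 mm wide; open, the fingers measure 118 mm over their backs; the gripper's body (76 mm by 178 mm) begins 60 mm behind the grasp point.
Start: joints at [-71.935, 28.281, 77.091, -0, 74.628, -5.472], TCP at [0.25, -0.573, 0.214] pointing down, gripper open.
Joint ranges: [-166.48, 166.48], [-47.26, 123.95], [12.59, 153.08], [-70.14, 250.14], [6.76, 159.57], [-176.63, 176.63]. Speed limits (degrees/s): [108.29, 108.29, 147.25, 172.46, 172.46, 172.46].

### API

Orientations are given as a 3x3 rotation matrix whose columns are the frame's x, y, z axes.
In Python, from bench import ctrl gives the robot as it stands. The module is installed in compiled form; this text tells all that it offers. Calls block until the motion is done:
- ctrl.goto(position, orientation): joint-space move of the TCP to a pose.
- ctrl.move_l(position, vel=0.15, ori=None, contact_N=None): straight line of the TCP; ori=None keeps the orientation; vel is the mean speed in m/s. With contact_N (N) it stops when the force on the tool has changed by that much, and returns True; else False.
- ctrl.movej(angles): joint-space move.
- ctrl.command_gripper(opening): opening from 0.0 (shut) to 1.0 (fully open); the grip force is fixed at half the most; returns when the fingers have stopped.
- ctrl.sleep(seconds).
- ctrl.ik(position, orientation): joint angles nearest the present ones, or None.
- ctrl.read_camera(name): name is "scene" or "top" or "wrist"; returns the picture (400x640x3 uint8, blue, green, red); there is no depth.
- ctrl.camera_params(name): a dict with "fx", "fy", "cx", "cy" (pixels), "pose" (4x4, takes a point from camera to world coordinates); the wrist camera has in their place "T_tool_cam" (4x4, takes a point from camera to tool coordinates, whose origin is the TCP and whose axes are the flange's). Camera axes: x right, y up, looking along -z (the intrinsics and any distortion apply to the point x, -y, -z); pixel columns grow to the right and rows downward; lengths in m; the calibration is good to about 2 mm. A picture is of the moment at which its call begins: read the wrist's pose just before it. camera_params takes no time and is no camera call.
A pose or a line that the arm cannot do raises ctrl.MotionError and nothing moves.
- ctrl.sign_off(): hands the job in; it is judged then, once.
Readings, each from a call of its own:
- ctrl.current_t(): time.
- ctrl.current_q(): joint angles.
- ctrl.current_dq(): joint speeds.
- ctrl.current_effort(): joint torques, N m.
- ctrl.current_tool_pos(): TCP position.
- ctrl.current_eef_rot(): TCP orientation.
- ctrl.current_contact_force(): force on the tool from outside, world axes, zero at the start.
- ctrl.current_wrist_torque(): the same for the moment, N m.
- ctrl.current_grip_width(): opening from 0.0 (shut) to 1.0 (fully open).
- ctrl.current_grasp_force(): force on a finger pad.
Only numpy, scipy, OpenCV 4.12 (cv2) and the standard library are available. Lean on these libraries where they do the work, as an engineer would, in place of code of your own. Each camera call takes 0.05 s, during which the arm holds its last target. There are 200 camera calls.

### The job

The white cube timer on the worktop counts the time of whichever face is up; its blue face is underneath now. Push it over its bottom edges, a quarter turn at a time and without picking it up, letting it come to rest flat on a side between the turns, until it stands flat on the worktop with the blue face up. Never let it lie on the side with the black screen, leave the mug, jar and salt shaker alone, and take the robot's hand away at the end.

Things in the scene. Friction and masses are not known exactly. Their poses are not given: they have to be found in the camera images.
- timer: Kitchen timer: white cube, 74 mm edges, 0.11 to 0.22 kg; grippy skin (friction 0.8 or more), so a push near its top tips it rather than slides it. Origin: cube's centre, 37 mm up. Own axes, square to the flat faces: +z white face with grey pause disc (up at the start), -z blue (underneath at the start), -x side with black screen and three small buttons, +x yellow, +y green, -y red. Stands at any yaw.
- work_area (a point): Fixed point on the worktop (z = 0) at x = 0.53, y = 0.02, about the middle of the free area: x 0.40 to 0.66, y -0.21 to 0.24; for x below 0.53 it goes on to the left as far as the mug. Worktop's front edge: about x = 0.375. Hob from about y = -0.24 on; overhead cabinet beyond x = 0.64, its underside 0.46 m up; tall cupboard at y above 0.245 with x above 0.56, its door handle 35 mm nearer.
- mug: white mug with a handle, 94 mm tall, 83 mm across, 117 mm with its handle, standing to the left of the timer; origin at the centre of its underside. A bystander
- wood_jar: white jar with a wooden lid, 47 mm across, 78 mm tall, standing at the back; origin at the centre of its underside. A bystander
- salt_shaker: glass salt shaker with a grey top, 44 mm across, 90 mm tall, standing at the back; origin at the centre of its underside. A bystander
There are look-alikes about, which are no part of the job. What is shaped like the timer but orange is not meant.

How it is judged:
By the outcome, as a careful person would: the job done as asked, in the order asked, and still so for the second after the job is handed in, with the robot touching nothing.
It also fails if it takes over 48 s, if anything falls off the work surface, if the arm or the gripper's body presses on something with over 40 N, if the wrist force passes 120 N, or if a joint passes its speed limit or range.

## Working session

There is one attempt and no reset: what is moved stays moved. The work goes in short steps, each a Python script; the robot and the scene stay as the last script left them, time stands still between calls to the robot, and variables do not carry over. Pictures are saved under pics/ and viewed, at most 10 in all, crops included, and the job is handed in when it is done.

```bash
mkdir -p pics; ls; python3 - <<'E'
from bench import ctrl
import cv2,numpy as np
for n in("scene","top"):
    cv2.imwrite(f"pics/{n}0.png",ctrl.read_camera(n)); p=ctrl.camera_params(n); print(n,{k:(np.round(v,3).tolist()) for k,v in p.items()})
print(ctrl.current_t(), ctrl.camera_params("wrist"), ctrl.current_eef_rot())
E
```

```text
pics
scene {'fx': 420.892, 'fy': 420.892, 'cx': 318.692, 'cy': 198.404, 'pose': [[-0.562, 0.384, -0.733, -0.286], [-0.827, -0.252, 0.502, 0.717], [0.008, 0.888, 0.459, 0.591], [0.0, 0.0, 0.0, 1.0]]}
top {'fx': 415.915, 'fy': 415.915, 'cx': 311.506, 'cy': 199.628, 'pose': [[-0.005, 0.981, -0.192, 0.401], [-0.999, 0.002, 0.036, 0.137], [0.035, 0.192, 0.981, 0.993], [0.0, 0.0, 0.0, 1.0]]}
0.1 {'fx': 317.0969369247687, 'fy': 317.0969369247687, 'cx': 325.121059770542, 'cy': 196.46318050466652, 'T_tool_cam': array([[ 6.06252702e-05,  9.61430774e-01,  2.75047021e-01,
         7.85771577e-02],
       [ 9.99999747e-01, -2.53328804e-04,  6.65096654e-04,
        -9.27586863e-05],
       [ 7.09121724e-04,  2.75046911e-01, -9.61430545e-01,
        -1.70239326e-01],
       [ 0.00000000e+00,  0.00000000e+00,  0.00000000e+00,
         1.00000000e+00]])} [[ 9.16816897e-01  3.99307717e-01 -3.52251748e-04]
 [ 3.99307858e-01 -9.16816266e-01  1.08142844e-03]
 [ 1.08872589e-04 -1.13212876e-03 -9.99999353e-01]]
```

View pics/scene0.png

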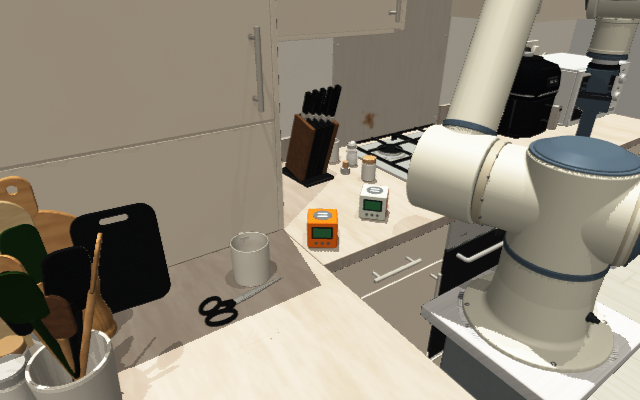

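View pics/top0.png

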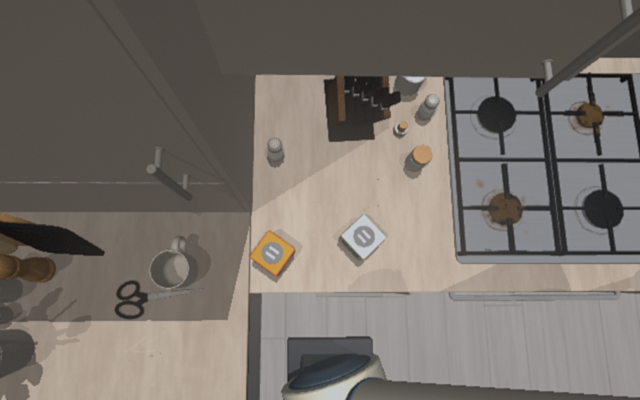

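The scene view shows the white timer at (374,202) with its screen facing the scene camera, and the orange look-alike at (322,228). In the top view the white timer's top is at (363,237), orange at (272,253), mug (170,268), jar lid (420,156). There are grey-topped shakers at (275,150) and (430,105). Next I'll measure the timer.

```bash
cat > h.py <<'E'
from bench import ctrl
import cv2,numpy as np
def ray(n,uv,z):
    p=ctrl.camera_params(n);P=p["pose"]
    d=P[:3,:3]@np.array([(uv[0]-p["cx"])/p["fx"],-(uv[1]-p["cy"])/p["fy"],-1]);o=P[:3,3]
    return (o+d*(z-o[2])/d[2])[:2]
def top_quad(im,win,z=0.074,thr=150):
    x0,y0,x1,y1=win
    hsv=cv2.cvtColor(im,cv2.COLOR_BGR2HSV)[y0:y1,x0:x1]
    m=((hsv[...,1]<30)&(hsv[...,2]>thr)).astype(np.uint8)
    m=cv2.morphologyEx(m,cv2.MORPH_CLOSE,np.ones((5,5)))
    m=cv2.morphologyEx(m,cv2.MORPH_OPEN,np.ones((5,5)))
    c=max(cv2.findContours(m,0,1)[0],key=cv2.contourArea)
    return cv2.convexHull(c)[:,0]+[x0,y0]
E
python3 - <<'E'
from h import *
im=cv2.imread("pics/top0.png")
hsv=cv2.cvtColor(im,cv2.COLOR_BGR2HSV); print(hsv[237,340:390:4].tolist(), hsv[225,325:340:3].tolist(),hsv[258,350:380:5].tolist())
hull=top_quad(im,(325,200,400,275))
W=np.array([ray("top",u,.074) for u in hull]).astype(np.float32)
r=cv2.minAreaRect(W*1000);print("rect mm",r, cv2.boxPoints(r).tolist())
for n,u,z in(("mug top",(170,268),.09),("orange",(272,253),.074),("jar",(421,155),.078),("shA",(275,145),.09),("shB",(431,101),.09),("small",(402,127),.04)):print(n,ray("top",u,z).round(3))
# screen location from the scene view
print("screen",ray("scene",(372,206),.037), "disc",ray("scene",(375,190),.074))
v=im[195:285,310:410];cv2.imwrite("pics/c1.png",cv2.resize(v,None,fx=6,fy=6,interpolation=cv2.INTER_CUBIC))
E
```

```text
[[20, 32, 97], [105, 7, 205], [109, 14, 207], [110, 11, 203], [8, 7, 141], [113, 11, 207], [0, 7, 137], [108, 13, 203], [15, 4, 137], [109, 13, 210], [109, 13, 208], [100, 8, 204], [14, 39, 190]] [[15, 42, 187], [15, 42, 190], [15, 42, 188], [15, 42, 186], [15, 42, 187]] [[15, 35, 131], [16, 37, 117], [21, 26, 98], [17, 26, 139], [14, 39, 196], [16, 41, 192]]
rect mm ((500.6153259277344, -10.228092193603516), (75.57845306396484, 73.61489868164062), 42.25197219848633) [[447.8948669433594, -8.392587661743164], [497.3929748535156, -62.88196563720703], [553.3358154296875, -12.063596725463867], [503.8376770019531, 42.42578125]]
mug top [0.43  0.405]
orange [0.462 0.191]
jar [ 0.686 -0.15 ]
shA [0.704 0.186]
shB [ 0.814 -0.177]
small [ 0.769 -0.119]
screen [0.47935432 0.0138238 ] disc [ 0.49551062 -0.00777138]
```

View pics/c1.png

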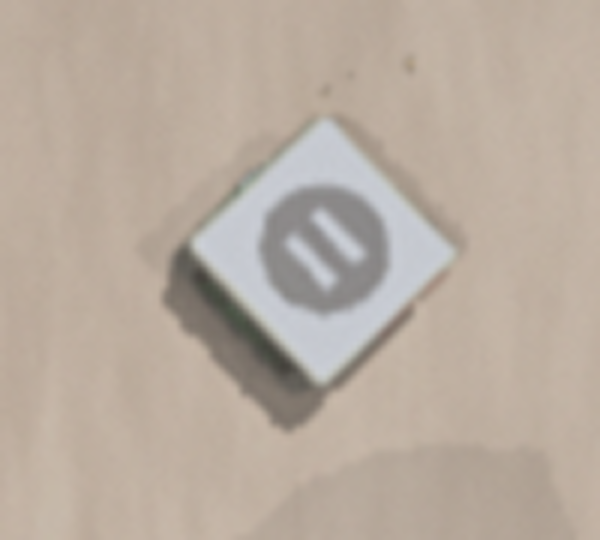

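The timer's centre is (0.501,-0.010). The screen side faces front-left, so rolling it twice toward green, direction (0.74,0.67), never puts the screen down. That leaves free space at the end point, about (0.61,0.09). Doing the first tip now.

```bash
cat >> h.py <<'E'
def tip(C,d,front=.016,h=.062):
    """Tip the cube centred at C over its edge towards unit vector d, fingertips following the pushed face's arc."""
    d=np.r_[d,0]/np.linalg.norm(d); C=np.r_[C,0.]; up=np.array([0,0,1.])
    R=np.column_stack([d,np.cross(-up,d),-up]); piv=C+.037*d
    P=lambda s,z: piv+(s-front)*d+z*up
    ctrl.goto(P(-.112,.17),R); ctrl.command_gripper(.4)
    ctrl.move_l(P(-.112,h),vel=.15)
    hit=ctrl.move_l(P(-.071,h),vel=.05,contact_N=.6)
    p=ctrl.current_tool_pos(); s0=(p-piv)@d+front; print("contact",hit,"s",s0.round(4),"t",ctrl.current_t())
    s0=s0 if hit else -.074
    for a in np.radians([15,30,42,52,62]):
        c,s=np.cos(a),np.sin(a)
        ctrl.move_l(P(s0*c+h*s,-s0*s+h*c),vel=.08)
    print("F",ctrl.current_contact_force(),"t",ctrl.current_t())
    ctrl.move_l(P(-.05,.17),vel=.2)
def snap(n):
    for c in("top","scene"):
        im=ctrl.read_camera(c); cv2.imwrite(f"pics/{c}{n}.png",im)
    print("t",ctrl.current_t())
E
python3 - <<'E'
from h import *
tip([.5006,-.0102],[.740,.672])
snap(1)
a=cv2.imread("pics/top1.png")[140:290,240:440];b=cv2.imread("pics/scene1.png")[140:290,260:460]
cv2.imwrite("pics/c2.png",cv2.resize(np.vstack([a,b]),None,fx=2,fy=2,interpolation=cv2.INTER_CUBIC))
E
```

```text
contact True s -0.1108 t 4.0667
F [-0.59036993 -0.07464417 -0.5759988 ] t 6.5333
t 7.125
```

View pics/c2.png

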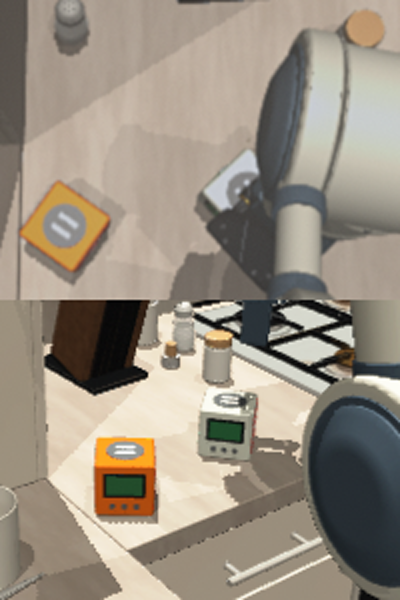

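The false contact came from acceleration noise. The fingers passed over the timer, and it still stands with the pause face up, screen unchanged. I'll repeat the tip without contact sensing.

```bash
sed -i 's/    hit=.*/    ctrl.move_l(P(-.076,h),vel=.06); s0=-.074/; /p=ctrl.current_tool_pos(); s0/d; /s0=s0 if hit/d' h.py
cat >> h.py <<'E'
def clear(): ctrl.goto([.33,-.22,.25],np.column_stack([[.74,.672,0],[.672,-.74,0],[0,0,-1]]))
E
python3 - <<'E'
from h import *
tip([.5006,-.0102],[.740,.672])
clear(); snap(2)
a=cv2.imread("pics/top2.png")[140:290,240:440];b=cv2.imread("pics/scene2.png")[140:290,260:460]
cv2.imwrite("pics/c3.png",cv2.resize(np.vstack([a,b]),None,fx=2,fy=2,interpolation=cv2.INTER_CUBIC))
E
```

```text
F [-0.77773843 -0.07977471 -0.45321634] t 11.3833
t 13.15
```

View pics/c3.png

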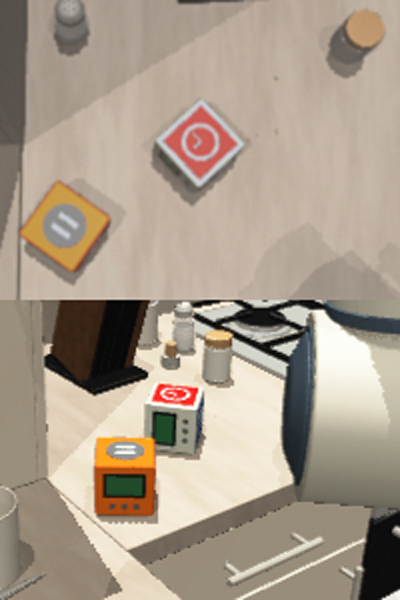

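Red is up and the cube lies flat on green, its centre near top pixel (340,211). I'll measure it and do the second tip.

```bash
python3 - <<'E'
from h import *
im=cv2.imread("pics/top2.png")
hsv=cv2.cvtColor(im,cv2.COLOR_BGR2HSV)
im[hsv[...,1]>90]=(210,205,205)
W=np.array([ray("top",u,.074) for u in top_quad(im,(310,180,375,245))]).astype(np.float32)*1000
r=cv2.minAreaRect(W);B=cv2.boxPoints(r);print(r)
C=np.array(r[0])/1000
e=[(B[i]-B[i-1])/np.linalg.norm(B[i]-B[i-1]) for i in range(4)]
d=max(e,key=lambda v:v@[.74,.672]); print(C,d)
if abs(r[1][0]-74)<5 and abs(r[1][1]-74)<5 and np.linalg.norm(C-[.555,.0395])<.025:
    tip(C,d); clear(); snap(3)
    a=cv2.imread("pics/top3.png")[100:290,240:440];b=cv2.imread("pics/scene3.png")[140:290,260:460]
    cv2.imwrite("pics/c4.png",cv2.resize(np.vstack([a,b]),None,fx=1.7,fy=1.7,interpolation=cv2.INTER_CUBIC))
E
```

```text
((556.4992065429688, 40.479915618896484), (73.11798095703125, 73.69406127929688), 42.12028503417969)
[0.55649921 0.04047992] [0.74173856 0.6706891 ]
F [0.17252026 0.2505328  0.70704331] t 18.0917
t 20.1
```

View pics/c4.png

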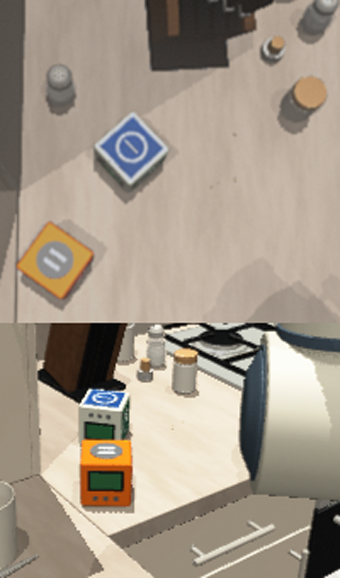

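Blue is up with the cube flat near crop (131,148), the bystanders are where they were, and the hand is clear, so I'm handing it in.

```bash
python3 -c "
from bench import ctrl
print(ctrl.sign_off())"
```

```text
the job is handed in; nothing more can be done
None
```

The timer now stands flat with its blue face up after two quarter turns (red up, then blue up), the screen side never went down, the mug, jar and salt shaker were left alone, and the job was handed in at about 20 s with the hand clear.

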